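Tare the balance and start the timer

ROBOT

A 6-joint arm with a two-finger parallel gripper is mounted at the origin on the work surface. World frame = base frame: x ahead of the robot, y to its left, z up, the work surface at z = 0. Lengths are in mm, angles in rad, forces in N, time in s.
With the tool pointing down it reaches from about 300 to 775 mm from the base axis. Payload 14.6 kg.
Tool frame: the origin (TCP) lies midway between the tips of the shut fingers; the grasp point (between the pads) lies 19 mm behind it; y points along the fingers, z is the direction in which the jaws open and shut, and the axes are right-handed (so a half turn about y gives the same grasp; the last joint's range is limited). The gripper opens to 94 mm and grips with 3 to 60 N. Pads are 16 mm wide; open, the fingers measure 119 mm over their backs; the gripper's body (75 mm by 177 mm) begins 78 mm behind the grasp point.
Start: joints at [-0.067, 0.3, 1.521, -0, 1.321, -0.067], TCP at [549.99, -0.002, 205.446] pointing down, gripper open.
Joint ranges: [-3.03, 3.03], [-0.79, 2.21], [0.23, 2.52], [-1.04, 4.18], [0, 3.07], [-2.55, 2.55]. Speed limits (rad/s): [2.22, 2.22, 2.57, 3.14, 3.14, 3.14].

INTERFACE

Orientations are given as [roll, pitch, yaw] about the fixed x, y, z axes, in that order (R = Rz(yaw) Ry(pitch) Rx(roll)).
In Python, from cell import manip gives the robot as it stands.
- The arm moves only by the tool play_rows, never from a script. Its argument "series" is a list of rows, each a list of 3 entries, a list of its own where there are three numbers: the shift along the tool's x, y, z in m, then the turn about the tool's y in rad, then the closure, from 0 (fully open) to 1 (shut). In form: [[[dx, dy, dz], twist, grip], ...]. A call has 1 to 20 rows; each row is the pose to reach, as a shift and turn from the pose measured when the call began, along the tool's axes at that moment; what a row does not reach only later rows make up. A row lasts 1/10 s, in which the tool goes at most 50 mm and 8.59 degrees, less where a joint would pass 70% of its speed; a pose out of reach is approached as far as the arm can. A call with a gripper value outside its range is refused whole. The fingers move at their own pace and stop on an object; "squeeze" is the grip in N (left out, the last holds). Time passes only in rows, so rows that repeat a pose let the fingers close. It gives the time, the measured TCP pose, the force and the opening at its end, in the units of the state.
- manip.read_state(): the state, without advancing time (a new reading comes with each control period).
- manip.camera(name): name is "scene" or "side" or "wrist"; returns the picture (400x640x3 uint8, red, green, blue); there is no depth.
- manip.camera_params(name): a dict with "K" (3x3 intrinsics, pixels), "rvec" (rotation vector, rad) and "tvec" (3), from world to camera coordinates, as OpenCV has them. Camera axes: x right, y down, z forward; pixel columns grow to the right and rows downward; lengths in mm; the calibration is good to about 2 mm. The wrist camera is an equidistant fisheye: a pixel r from the principal point sees the ray r / f radians off the axis. A picture is of the moment at which its call begins: read the wrist's pose just before it. camera_params takes no time and is no camera call; for the wrist camera it gives the pose at the moment of the call.
- manip.sign_off(): hands the job in, once; it reports no verdict.
The state is a dict: "clock": time; "joints": joint angles; "qd": joint speeds; "effort": joint torques, N m; "eef_pos": TCP position; "eef_rot": TCP orientation; "wrist_force": force on the tool from outside, world axes, zero at the start; "moment": the same for the moment, N m; "finger_gap": finger opening in mm.
Only numpy, scipy, OpenCV 4.12 (cv2) and the standard library are available. Lean on these libraries where they do the work, as an engineer would, in place of code of your own. Each camera call takes 0.05 s, during which the arm holds its last target. There are 200 camera calls.

TASK

The run is ready to begin: press the blue tare key of the balance that carries the glass conical flask and let it come up again, then press the green start key of the bench timer, and draw back clear. Press lightly, with the fingertips only; do not touch the flask or the pan, press any other key, touch the other balance, or pick up, shift or knock anything.

Things in the scene. Friction and masses are not known exactly. Their poses are not given: they have to be found in the camera images.
- run_balance: white balance carrying the flask, fixed, 260 (x) by 190 mm (y). Origin: centre of underside; keypad front faces its -x, to the robot; +y is left seen from the robot. Keypad deck 40 mm high from x -130 to -65 mm, then a panel slopes up to the housing, 70 mm high. Keys in a row at x -102 mm: grey power y +56, grey unit y 0, blue tare y -56 mm
- run_balance_tare_top (a point): centre of the top face of the blue tare key of the balance with the flask, 48 mm above the bench when up (8 mm above the deck); the key is 22 mm (x) by 32 mm (y); z up, axes as the balance. Pressed straight down
- run_balance_tare (a joint): travel of that blue tare key in m: 0 up, 0.005 fully down; it counts as pressed past 0.002. A spring needs 1.2 N to start it and 4 N at the bottom, and brings it back up when let go
- run_balance_power (a joint): travel of the grey power key (left end of the row) of the same balance, 0 up, 0.005 down; same size and spring; to be left alone
- run_balance_unit (a joint): travel of the grey unit key (middle of the row, 56 mm from the tare key) of the same balance, 0 up, 0.005 down; to be left alone
- run_balance_pan: round steel pan, 120 mm across, of that balance; its centre is 50 mm behind the balance's centre (152 mm behind the key row), its top is 82 mm above the bench. Origin on the axis at the underside, 70 mm above the bench
- flask: clear glass 250 ml conical flask with white marble chips in it, 85 mm across the foot, 39 mm at the rim, 145 mm high, loose on that pan. Origin: centre of its underside; z up
- spare_balance: second balance of the same make and layout, carrying a steel mug instead of the flask; to be left alone. Origin and axes as for the first
- mug: steel mug 80 mm across, 75 mm high, with a handle, loose on the pan of the second balance. Origin: centre of its underside
- timer: dark grey bench timer, loose, about 200 g, 100 (x) by 130 mm (y). Origin: centre of underside; front faces its -x, to the robot; +y is left seen from the robot. Front deck (x -50 to +8 mm) 22 mm high, with round keys in a row at x -24 mm: green start y +42, white minutes y 0, white seconds y -42 mm; rear part with display 34 mm high
- timer_start_top (a point): centre of the top face of the green start key of the timer, 30 mm above the bench when up (8 mm above its deck); the key is 26 mm across; z up, axes as the timer. Pressed straight down
- timer_start (a joint): travel of the green start key in m: 0 up, 0.005 fully down; it counts as pressed past 0.002. Same spring as the balance keys: 1.2 N to start, 4 N at the bottom, comes back up when let go
- timer_minutes (a joint): travel of the white minutes key (middle, 22 mm across, 42 mm from the start key), 0 up, 0.005 down; to be left alone
- timer_seconds (a joint): travel of the white seconds key (right end, 22 mm across), 0 up, 0.005 down; to be left alone
- wash_bottle: milky wash bottle with red cap and bent spout, 74 mm across, 172 mm to the top of the cap, spout to 243 mm, standing loose on the left of the bench. Origin: centre of its underside
- scoop: flat steel scoop with a wooden handle, about 170 mm long, up to 6 mm thick, lying loose on the right of the bench. Origin: near its middle, on the bench; its long side is x
- reagent0: milky plastic reagent bottle with a white cap, 64 mm across, 115 mm high, standing loose behind the balances. Origin: centre of its underside
- reagent1: milky plastic reagent bottle with a blue cap, 64 mm across, 115 mm high, standing loose behind the balances. Origin: centre of its underside
- reagent2: milky plastic reagent bottle with a red cap, 64 mm across, 115 mm high, standing loose behind the balances. Origin: centre of its underside
Things that resemble listed ones, but are neither listed nor needed, are in the scene too. Of the things that look like the timer, take the one that is farthest to the robot's left at the start.

How it is judged:
By the outcome, as a careful person would: the job done as asked, in the order asked, and still so for the second after the job is handed in, with the robot touching nothing.
It also fails if it takes over 51 s, if anything falls off the work surface, if the arm or the gripper's body presses on something with over 40 N, if the wrist force passes 120 N, or if a joint passes its speed limit or range.

## Working session

There is one attempt and no reset: what is moved stays moved. The work goes in short steps, Python scripts to look and compute and a tool call to move; the robot and the scene stay as the last step left them, time stands still between calls to the robot, and variables do not carry over. Pictures are saved under pics/ and viewed, about 8 in all and at most 12, crops included, and the job is handed in when it is done.

Besides the shell and the picture viewer there is one more tool, called after "Emit:" in YAML: its name, and indented under it one key for each argument. play_rows: Moves the arm, as the interface text tells. Its arguments: {"type":"object","properties":{"series":{"type":"array","items":{"type":"array"}},"squeeze":{"type":"number"}},"required":["series"]}

```bash
mkdir -p pics
python3 - <<'E'
from cell import manip
import cv2
s=manip.read_state();print(s['clock'],s['eef_pos'],s['eef_rot'],s['finger_gap'])
for n in("scene","side","wrist"):
    cv2.imwrite(f"pics/{n}0.png",cv2.cvtColor(manip.camera(n),cv2.COLOR_RGB2BGR))
    print(n,manip.camera_params(n))
E
```

```text
0.0 [5.49731111e+02 1.47322559e-02 2.04871773e+02] [-1.57199230e+00  7.36884574e-05 -1.57078802e+00] 93.99207225866657
scene {'K': array([[388.91944758,   0.        , 325.16293927],
       [  0.        , 388.91944758, 201.49318557],
       [  0.        ,   0.        ,   1.        ]]), 'rvec': array([ 2.24274969,  0.67388021, -0.27990311]), 'tvec': array([-487.2751906 , -158.78325167, 1507.332836  ])}
side {'K': array([[374.45622921,   0.        , 316.73945673],
       [  0.        , 374.45622921, 197.45417868],
       [  0.        ,   0.        ,   1.        ]]), 'rvec': array([ 2.2800906 , -0.61797925,  0.25608612]), 'tvec': array([-478.58309291,  270.08415902, 1085.97845923])}
wrist {'K': array([[309.70691629,   0.        , 314.50464621],
       [  0.        , 309.70691629, 205.31654651],
       [  0.        ,   0.        ,   1.        ]]), 'rvec': array([-2.91336384e+00, -5.68751365e-04,  2.20073960e-03]), 'tvec': array([-550.00922649,  -25.22425252,  390.35226952])}
```

View pics/scene0.png

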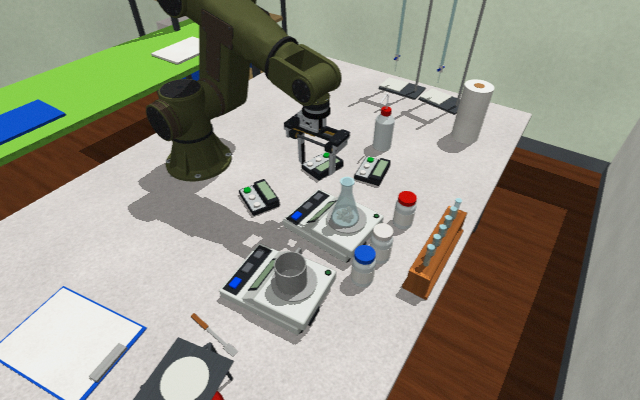

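View pics/wrist0.png

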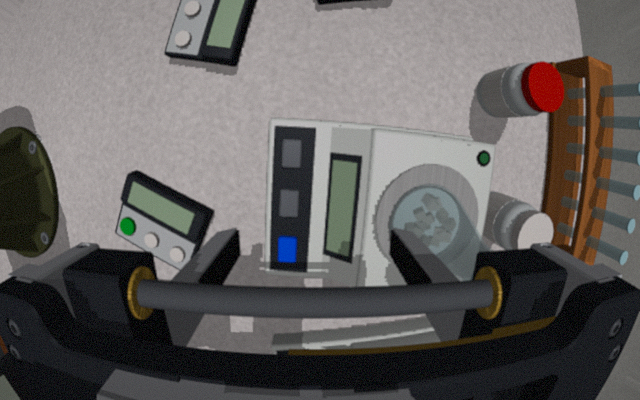

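The wrist view shows the flask balance with its blue key at (287,249) and the flask at (430,220). There are timers at (165,220), (210,25) and (350,0). In the scene view the three timers are at (259,196), (322,163) and (372,168), and the mug balance's blue key is at (236,283). Next I back-project the coloured keys.

```bash
cat > h.py <<'E'
import cv2,numpy as np
def ray(P,n,u,v):
    K=P['K'];R=cv2.Rodrigues(P['rvec'])[0];c=-R.T@P['tvec']
    x=(u-K[0,2])/K[0,0];y=(v-K[1,2])/K[1,1]
    if n=='wrist':
        r=np.hypot(x,y)+1e-9;d=np.array([x/r*np.sin(r),y/r*np.sin(r),np.cos(r)])
    else:d=np.array([x,y,1.])
    return c,R.T@d
def onz(P,n,u,v,z):
    c,d=ray(P,n,u,v);return c+d*(z-c[2])/d[2]
def blobs(img,col,amin=6):
    h=cv2.cvtColor(img,cv2.COLOR_BGR2HSV);lo,hi={'blue':(105,128),'green':(52,75)}[col]
    m=cv2.inRange(h,(lo,170,60),(hi,255,255))
    n,_,st,ce=cv2.connectedComponentsWithStats(m)
    return [(st[i],ce[i]) for i in range(1,n) if st[i,4]>=amin]
E
python3 - <<'E'
from cell import manip
from h import *
for n in("scene","side","wrist"):
    P=manip.camera_params(n);im=cv2.imread(f'pics/{n}0.png')
    for c,z in(('blue',48),('green',30)):
        for st,ce in blobs(im,c):
            if st[4]<2500: print(n,c,st[4],ce.round(1),onz(P,n,*ce,z)[:2].round(1))
E
```

```text
scene blue 57 [195.1  75.6] [-478.1  439.1]
scene blue 1509 [ 26.2 119.3] [-752.6 -240.6]
scene blue 69 [296.1 215.3] [518.4 -70.2]
scene blue 321 [364.4 254.2] [774.3 -88.2]
scene blue 104 [234.8 282.4] [ 532.2 -364.9]
scene blue 359 [109.1 344.5] [ 407.2 -656.8]
scene blue 166 [ 31.2 380.2] [ 338.4 -800.7]
scene green 20 [326.  154.8] [408.5 270.7]
scene green 21 [370.  159.4] [563.  339.2]
scene green 31 [246.7 189.6] [291.9 -50.5]
side blue 136 [401.8 194.1] [845.7 -87. ]
side blue 45 [316.7 227.6] [513.3 -69.9]
side blue 69 [375.7 296.5] [ 527. -364.]
side green 11 [274.4 157.9] [559.7 340.5]
wrist blue 527 [286.8 248.8] [517.8 -66.6]
wrist green 178 [127.2 225.8] [292.8 -47.6]
```

View pics/side0.png

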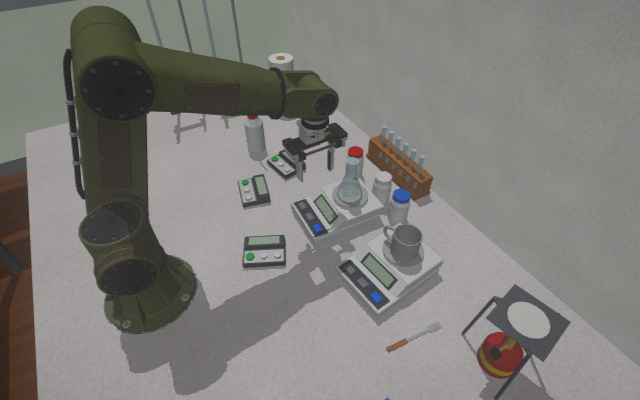

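Run:
```python
from cell import manip
from h import *
P={n:manip.camera_params(n) for n in("scene","side","wrist")}
f=lambda n,u,v,z:print(n,u,v,z,onz(P[n],n,u,v,z)[:2].round(0))
f('scene',386,108,165);f('scene',383,150,0);f('side',253,117,165);f('side',256,151,0)
f('wrist',291,153,48);f('wrist',289,203,48);f('wrist',287,249,48)
im=cv2.imread('pics/scene0.png');a=cv2.resize(im[90:250,280:420],None,fx=3.5,fy=3.5,interpolation=cv2.INTER_CUBIC)
cv2.imwrite('pics/crop1.png',a)
```

```text
scene 386 108 165 [535. 495.]
scene 383 150 0 [560. 460.]
side 253 117 165 [534. 450.]
side 256 151 0 [528. 456.]
wrist 291 153 48 [525.  44.]
wrist 289 203 48 [522. -12.]
wrist 287 249 48 [518. -67.]
```

View pics/crop1.png

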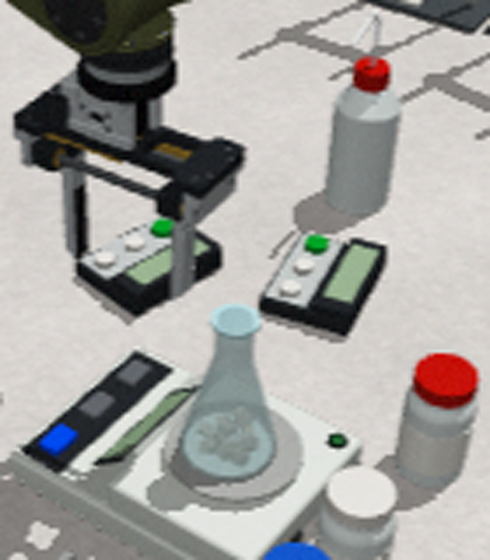

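The candidates for the timer, by start key in the scene view, are A (247,190) at y≈-50, B (326,155) at y≈271 and C (370,159) at y≈340. C is farthest left, and the crop confirms its green key at crop (317,244), just in front of the wash bottle. For the balance, the blue key at scene (296,215) belongs to the flask balance and (236,283) to the mug balance. The wash bottle stands at about (540,460), so I keep the narrow side of the gripper along y and don't twist.

Next I shut the fingers and hover over the tare key.

Emit:
play_rows:
  series:
    - [[0.03,0,-0.015],0,1]
    - [[0.06,0.03,-0.033],0,1]
    - [[0.069,0.07,-0.033],0,1]
    - [[0.069,0.095,-0.033],0,1]
    - [[0.069,0.095,-0.033],0,1]
    - [[0.069,0.095,-0.033],0,1]
    - [[0.069,0.095,-0.033],0,1]
  squeeze: 5

```text
clock: 0.85
eef_pos: [517.6, -68.9, 111.7]
eef_rot: [-1.569, -0.0, -1.57]
wrist_force: [0.6, 0.0, -0.1]
finger_gap: 41.4
```

```bash
cat > look.py <<'E'
import sys
from cell import manip
from h import *
tag=sys.argv[1]
s=manip.read_state();print(s['clock'],s['eef_pos'].round(2),s['eef_rot'].round(4),s['wrist_force'].round(2),s['finger_gap'])
for n in("scene","side","wrist"):
    P=manip.camera_params(n);im=cv2.cvtColor(manip.camera(n),cv2.COLOR_RGB2BGR);cv2.imwrite(f"pics/{n}{tag}.png",im)
    if n=='wrist':print('cam',ray(P,n,320,200)[0].round(0))
    for c,z in(('blue',48),('green',30)):
        for st,ce in blobs(im,c):
            x=onz(P,n,*ce,z)
            if st[4]<9000 and 250<x[0]<620 and -120<x[1]<400: print(n,c,st,ce.round(1),x[:2].round(1))
E
python3 look.py 1
```

```text
0.85 [517.58 -68.86 111.68] [-1.5694e+00 -4.0000e-04 -1.5704e+00] [ 0.61  0.01 -0.09] 41.43768489008271
scene blue [291 211  12  10  70] [296.2 215.3] [519.  -70.1]
scene green [324 153   5   5  22] [326.1 154.9] [409.5 270.1]
scene green [368 157   5   5  21] [370.  159.4] [563.  339.2]
scene green [244 187   7   6  31] [246.7 189.6] [291.9 -50.5]
side blue [313 224   9   8  45] [316.7 227.6] [513.3 -69.9]
side green [273 158   5   2   9] [274.8 158.4] [559.6 336.6]
side green [243 180   5   3  12] [244.8 181.1] [406.7 272.3]
cam [518.  -5. 291.]
wrist blue [ 300  192   30   41 1072] [313.8 211.8] [517.4 -67. ]
wrist green [ 88 177  17  23 316] [ 96.2 188.4] [292.9 -48. ]
```

View pics/wrist1.png

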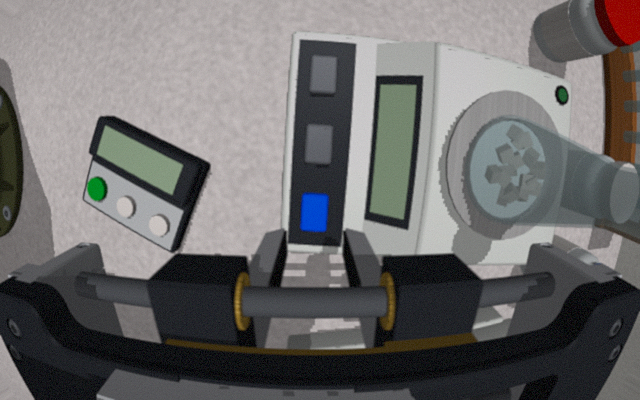

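Shown: the blue tare key at (314,212), which gives (517.4,-67). That agrees with the other cameras to within about 4 mm. The fingers are still closing, so I descend to just above the key.

Emit:
play_rows:
  series:
    - [[-0.001,0.02,0],0,1]
    - [[-0.001,0.04,0],0,1]
    - [[-0.001,0.052,0],0,1]
    - [[-0.001,0.056,0],0,1]
    - [[-0.001,0.056,0],0,1]
    - [[-0.001,0.056,0],0,1]
    - [[-0.001,0.056,0],0,1]
    - [[-0.001,0.056,0],0,1]

```text
clock: 1.8
eef_pos: [517.6, -67.9, 55.8]
eef_rot: [-1.569, -0.0, -1.57]
wrist_force: [0.1, 0.3, 1.0]
finger_gap: 0.8
```

```bash
python3 look.py 2; python3 -c "
import cv2
a=cv2.imread('pics/wrist2.png')[100:400,150:500];b=cv2.resize(cv2.imread('pics/scene2.png')[170:260,250:350],None,fx=3.33,fy=3.33)[:300]
b=cv2.copyMakeBorder(b,0,300-b.shape[0],0,0,cv2.BORDER_CONSTANT)
cv2.imwrite('pics/c2.png',cv2.hconcat([a,b]))"
```

```text
1.8 [517.61 -67.95  55.77] [-1.5689e+00 -5.0000e-04 -1.5704e+00] [0.11 0.31 0.95] 0.7659652174219205
scene blue [291 213  12   8  52] [296.2 216.2] [521.  -73.3]
scene green [324 153   5   5  21] [326.  154.8] [409.  270.6]
scene green [368 157   5   5  21] [370.  159.4] [563.  339.2]
scene green [244 187   7   6  31] [246.7 189.6] [291.9 -50.5]
side green [243 180   5   4  12] [244.8 181.3] [406.2 271. ]
cam [518.  -4. 236.]
wrist blue [297 209  36  23 677] [314.3 219.8] [517.9 -57. ]
wrist green [ 51 188  20  27 391] [ 60.5 200.6] [293.  -47.7]
```

View pics/c2.png

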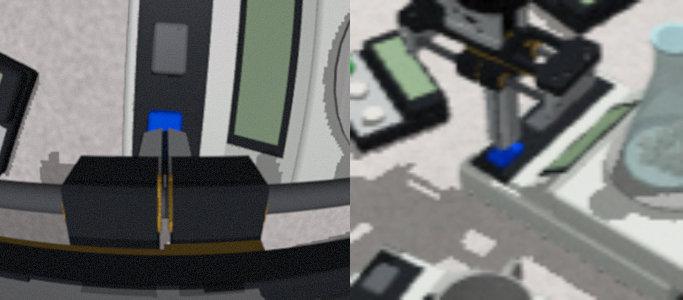

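The shut fingertips are centred on the blue key at crop (165,125), and nothing else is near them. Now I press.

Emit:
play_rows:
  series:
    - [[0,0.004,0],0,1]
    - [[0,0.007,0],0,1]
    - [[0,0.009,0],0,1]
    - [[0,0.0105,0],0,1]
    - [[0,0.0115,0],0,1]
    - [[0,0.0115,0],0,1]
    - [[0,0.0115,0],0,1]

```text
clock: 2.65
eef_pos: [517.4, -67.9, 44.0]
eef_rot: [-1.57, -0.0, -1.57]
wrist_force: [-1.2, -0.3, 4.2]
finger_gap: 0.3
```

The TCP is at z=44.0, about 4 mm of travel, with about 3–4 N. That matches the spring past its trigger point. I release straight up.

Emit:
play_rows:
  series:
    - [[0,-0.003,0],0,1]
    - [[0,-0.008,0],0,1]
    - [[0,-0.03,0],0,1]
    - [[0,-0.08,0],0,1]
    - [[0,-0.13,0],0,1]
    - [[0,-0.18,0],0,1]
    - [[0,-0.18,0],0,1]
    - [[0,-0.18,0],0,1]

```text
clock: 3.45
eef_pos: [517.3, -67.9, 224.8]
eef_rot: [-1.568, -0.001, -1.57]
wrist_force: [-1.0, -0.2, -0.5]
finger_gap: 0.4
```

```bash
python3 look.py 3
```

```text
3.45 [517.3  -67.88 224.83] [-1.5677e+00 -8.0000e-04 -1.5704e+00] [-1.01 -0.18 -0.52] 0.4245064378960802
scene blue [291 211  12  10  71] [296.3 215.3] [519.2 -70.1]
scene green [324 153   5   5  22] [326.1 154.9] [409.5 270.1]
scene green [368 157   5   5  21] [370.  159.4] [563.  339.2]
scene green [244 187   7   6  31] [246.7 189.6] [291.9 -50.5]
side blue [313 224   9   8  44] [316.7 227.5] [513.4 -69.6]
side green [273 157   4   3  11] [274.4 157.9] [559.7 340.5]
cam [517.  -4. 403.]
wrist blue [305 176  21  28 537] [314.8 189.6] [517.3 -67.5]
wrist green [140 166  15  18 205] [147.5 174.5] [292.5 -48.3]
```

The key is back up: its image matches the one before the press. Next I move to a look-out short of the timer.

Emit:
play_rows:
  series:
    - [[-0.045,0,0.0],0,1]
    - [[-0.09,0,0.01],0,1]
    - [[-0.135,0,0.02],0,1]
    - [[-0.18,0,0.03],0,1]
    - [[-0.225,0,0.04],0,1]
    - [[-0.26,0,0.044],0,1]
    - [[-0.28,0,0.044],0,1]
    - [[-0.28,0,0.044],0,1]
    - [[-0.28,0,0.044],0,1]

```text
clock: 4.5
eef_pos: [560.2, 211.9, 221.4]
eef_rot: [-1.574, -0.001, -1.57]
wrist_force: [0.2, 0.1, 0.1]
finger_gap: 0.5
```

```bash
python3 look.py 4
```

```text
4.5 [560.24 211.9  221.42] [-1.5738e+00 -7.0000e-04 -1.5699e+00] [0.18 0.07 0.06] 0.47703779315604933
scene blue [291 211  12  10  69] [296.3 215.3] [518.9 -69.9]
scene green [324 153   5   5  21] [326.  154.8] [409.  270.6]
scene green [368 157   5   5  21] [370.  159.4] [563.  339.2]
scene green [244 187   7   6  32] [246.8 189.7] [292.2 -50.3]
side blue [313 224   9   8  43] [316.7 227.5] [513.6 -69.7]
side green [273 157   4   3  10] [274.2 157.9] [559.2 340.9]
cam [562. 275. 402.]
wrist green [307  71  20  19 292] [316.2  80. ] [562.7 341.3]
wrist green [186 131  17  18 254] [194.  139.5] [409.1 273.4]
```

View pics/wrist4.png

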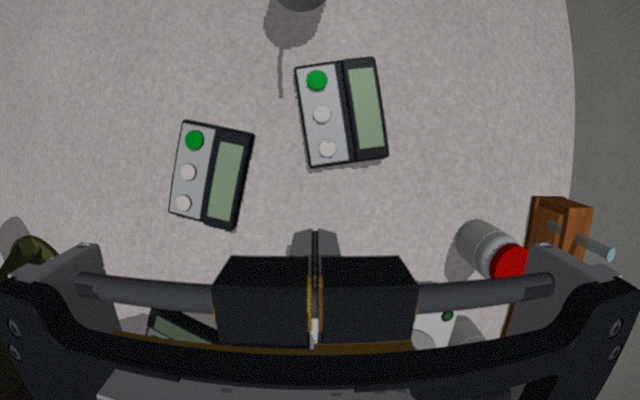

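The wrist view shows the timer C start key at (316,80), which gives (562.7,341.3). The scene view gives (563,339), so they agree. The wash bottle's foot and shadow are at the top, near (300,5). Before reaching I check where the spout points.

```bash
python3 -c "
import cv2
f=lambda p,u,v:cv2.resize(cv2.imread(p)[v:v+90,u:u+70],None,fx=5,fy=5,interpolation=cv2.INTER_CUBIC)
cv2.imwrite('pics/c4.png',cv2.hconcat([f('pics/scene4.png',350,75),f('pics/side4.png',220,75)]))"
```

```text
(no output)
```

View pics/c4.png

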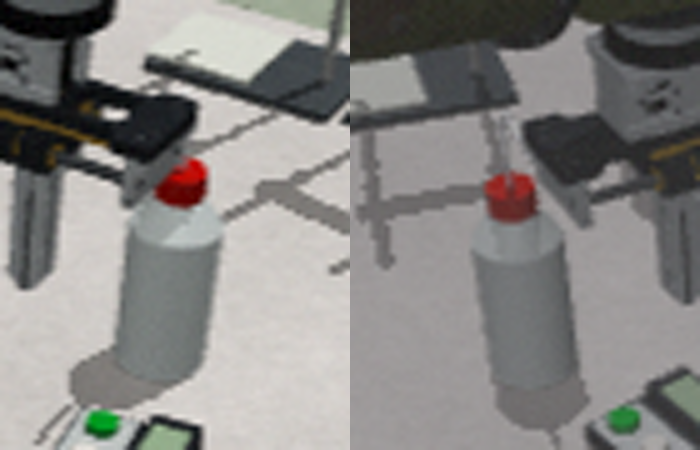

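Run:
```python
from cell import manip
from h import *
P={n:manip.camera_params(n) for n in("scene","side")}
def tri(a,b):
    M=[];R=[]
    for n,(u,v) in(('scene',a),('side',b)):
        c,d=ray(P[n],n,u,v);d/=np.linalg.norm(d);A=np.eye(3)-np.outer(d,d);M.append(A);R.append(A@c)
    return np.linalg.lstsq(np.vstack(M),np.hstack(R),rcond=None)[0].round(0)
print('cap',tri((386.3,107.5),(252,111)),'apex',tri((387.3,95),(250.5,98)))
for z in(200,225,243):print(z,onz(P['scene'],'scene',382.5,103,z)[:2].round(0))
a=cv2.resize(cv2.imread('pics/scene3.png')[80:125,360:410],None,fx=10,fy=10,interpolation=cv2.INTER_CUBIC)
b=cv2.resize(cv2.imread('pics/side3.png')[80:125,230:260],None,fx=10,fy=10,interpolation=cv2.INTER_CUBIC)
cv2.imwrite('pics/c5.png',cv2.hconcat([a,b]))
```

```text
cap [542. 478. 176.] apex [542. 473. 232.]
200 [532. 463.]
225 [550. 421.]
243 [563. 391.]
```

View pics/c5.png

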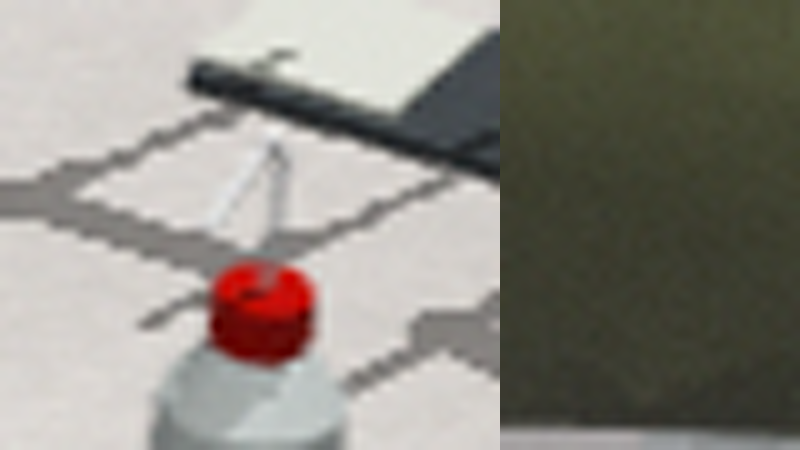

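The bottle axis is at about (542,476). The spout bends toward -y, with its tip at about y 425–440 and z≈220. That is close to where the wrist camera, 64 mm to the +y side, would come. I turn the tool nearly half round here, in the open, so the camera side faces away.

Emit:
play_rows:
  series:
    - [[0,0,0],-0.145,1]
    - [[0,0,0],-0.29,1]
    - [[0,0,0],-0.435,1]
    - [[0,0,0],-0.58,1]
    - [[0,0,0],-0.725,1]
    - [[0,0,0],-0.87,1]
    - [[0,0,0],-1.015,1]
    - [[0,0,0],-1.16,1]
    - [[0,0,0],-1.305,1]
    - [[0,0,0],-1.45,1]
    - [[0,0,0],-1.595,1]
    - [[0,0,0],-1.74,1]
    - [[0,0,0],-1.885,1]
    - [[0,0,0],-2.03,1]
    - [[0,0,0],-2.175,1]
    - [[0,0,0],-2.32,1]
    - [[0,0,0],-2.465,1]
    - [[0,0,0],-2.61,1]
    - [[0,0,0],-2.755,1]
    - [[0,0,0],-2.9,1]

```text
clock: 6.65
eef_pos: [557.4, 220.2, 222.3]
eef_rot: [-1.576, 0.01, 1.307]
wrist_force: [0.6, -0.5, 0.3]
finger_gap: 0.2
```

```bash
cat > to.py <<'E'
import sys
from cell import manip
import numpy as np
from scipy.spatial.transform import Rotation as R
s=manip.read_state();Rm=R.from_euler('xyz',s['eef_rot']).as_matrix()
print(s['clock'],s['joints'].round(3),s['eef_pos'].round(1),s['wrist_force'].round(2),'axes',Rm.round(3).tolist())
for a in sys.argv[1:]:
    t=np.array([float(q) for q in a.split(',')]);print(a,'shift m',((t-s['eef_pos'])@Rm/1000).round(4))
E
python3 to.py 562.5,339,120 562.5,339,40
```

```text
6.65 [ 0.32   0.4    1.347 -0.012  1.395 -2.555] [557.4 220.2 222.3] [ 0.55 -0.55  0.3 ] axes [[0.261, 0.002, -0.965], [0.965, -0.011, 0.261], [-0.01, -1.0, -0.005]]
562.5,339,120 shift m [0.1171 0.101  0.0266]
562.5,339,40 shift m [0.1179 0.181  0.027 ]
```

The last joint sits at the end of its range, at -2.555 measured. Swinging out to the timer eases it, so I move off now and keep the same yaw.

Emit:
play_rows:
  series:
    - [[0.04,0,0.01],0.02,1]
    - [[0.08,0.0,0.02],0.03,1]
    - [[0.117,0.03,0.0266],0.03,1]
    - [[0.117,0.07,0.0266],0.03,1]
    - [[0.117,0.101,0.0266],0.03,1]
    - [[0.117,0.101,0.0266],0.03,1]
    - [[0.117,0.101,0.0266],0.03,1]

```text
clock: 7.35
eef_pos: [563.1, 338.3, 121.1]
eef_rot: [-1.577, 0.01, 1.276]
wrist_force: [-0.0, 0.6, 0.0]
finger_gap: 0.5
```

```bash
python3 look.py 6; python3 to.py 562.5,340,38 562.5,340,26.5
```

```text
7.35 [563.06 338.28 121.12] [-1.5769  0.0099  1.2758] [-0.    0.57  0.03] 0.5088784121602327
scene blue [291 211  12  10  69] [296.3 215.3] [518.8 -69.9]
scene green [324 153   5   5  21] [326.  154.8] [409.  270.6]
scene green [368 157   5   5  21] [370.  159.4] [563.  339.2]
scene green [244 187   7   6  31] [246.7 189.6] [291.9 -50.5]
side blue [313 224   9   8  44] [316.7 227.5] [513.4 -69.6]
side green [273 157   4   3  11] [274.4 157.9] [559.7 340.5]
side green [243 180   4   3   6] [244.8 181.2] [406.5 271.9]
cam [544. 277. 303.]
wrist green [444  85  23  25 448] [454.5  96.8] [409.1 273.4]
wrist green [305 198  26  27 530] [317.9 211.2] [562.6 341. ]
7.5 [ 0.491  0.61   1.272 -0.012  1.26  -2.353] [563.4 338.9 122.5] [-0.44  0.25  0.45] axes [[0.29, 0.006, -0.957], [0.957, -0.01, 0.29], [-0.008, -1.0, -0.008]]
562.5,340,38 shift m [0.0014 0.0845 0.0019]
562.5,340,26.5 shift m [0.0015 0.096  0.002 ]
```

The key now measures (562.6,341.0) from the wrist, (563,339) from the scene view and (560,340) from the side. I descend to just above it.

Emit:
play_rows:
  series:
    - [[0.001,0.03,0.001],0,1]
    - [[0.0014,0.06,0.001],0,1]
    - [[0.0014,0.078,0.001],0,1]
    - [[0.0014,0.083,0.001],0,1]
    - [[0.0014,0.083,0.001],0,1]
    - [[0.0014,0.083,0.001],0,1]

```text
clock: 8.1
eef_pos: [564.2, 340.1, 41.3]
eef_rot: [-1.581, 0.006, 1.276]
wrist_force: [0.2, 0.2, -0.4]
finger_gap: 0.5
```

```bash
python3 look.py 7;python3 to.py 562.5,340,26.5; python3 -c "
import cv2
a=cv2.imread('pics/wrist7.png')[80:380,150:500];b=cv2.resize(cv2.imread('pics/scene7.png')[85:185,335:435],None,fx=3,fy=3)
cv2.imwrite('pics/c7.png',cv2.hconcat([a,b]))"
```

```text
8.1 [564.17 340.07  41.35] [-1.5808  0.006   1.2761] [ 0.19  0.16 -0.43] 0.5033916912228604
scene blue [291 211  12  10  69] [296.2 215.3] [518.8 -69.9]
scene green [324 153   5   5  21] [326.  154.8] [409.  270.6]
scene green [368 158   5   4  20] [370.  159.5] [563.4 338.5]
scene green [244 187   7   6  32] [246.8 189.7] [292.2 -50.3]
side blue [313 224   9   8  42] [316.8 227.5] [513.8 -69.6]
side green [243 180   5   3   9] [244.7 181.1] [406.1 272.5]
side green [248 253   5   6  18] [250.3 255.7] [290.4 -51.7]
cam [544. 278. 222.]
wrist green [488  67  28  34 745] [501.7  83.7] [409.3 273.5]
wrist green [304 221  31  11 189] [319.6 225.6] [559.3 332.6]
8.25 [ 0.492  0.7    1.327 -0.013  1.112 -2.35 ] [563.9 340.   40.8] [-0.15  0.53  0.7 ] axes [[0.29, 0.007, -0.957], [0.957, -0.009, 0.29], [-0.006, -1.0, -0.01]]
562.5,340,26.5 shift m [-0.0003  0.0143  0.0015]
```

View pics/c7.png

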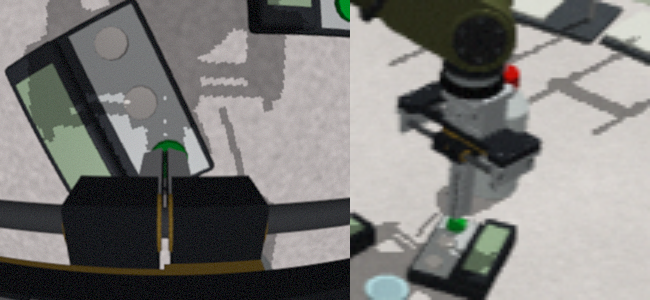

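The fingertips stand over the green key at crop (168,147), with the white keys well clear. Now I press.

Emit:
play_rows:
  series:
    - [[0,0.005,0.0015],0,1]
    - [[0,0.009,0.0015],0,1]
    - [[0,0.0115,0.0015],0,1]
    - [[0,0.013,0.0015],0,1]
    - [[0,0.0143,0.0015],0,1]
    - [[0,0.0143,0.0015],0,1]
    - [[0,0.0143,0.0015],0,1]

```text
clock: 8.95
eef_pos: [562.5, 340.3, 26.7]
eef_rot: [-1.58, 0.006, 1.276]
wrist_force: [-2.0, 0.3, 3.1]
finger_gap: 0.5
```

About 3.3 mm of travel and 3.1 N, which matches the spring. I add 0.5 mm for margin, then release straight up.

Emit:
play_rows:
  series:
    - [[0,0.0005,0],0,1]
    - [[0,0.0005,0],0,1]

```text
clock: 9.15
eef_pos: [562.6, 340.3, 26.3]
eef_rot: [-1.58, 0.006, 1.276]
wrist_force: [-2.7, 0.0, 2.5]
finger_gap: 0.8
```

Emit:
play_rows:
  series:
    - [[0,-0.002,0],0,1]
    - [[0,-0.005,0],0,1]
    - [[0,-0.01,0],0,1]
    - [[0,-0.04,0],0,1]
    - [[0,-0.09,0],0,1]
    - [[0,-0.14,0],0,1]
    - [[0,-0.19,0],0,1]
    - [[0,-0.2,0],0,1]
    - [[-0.04,-0.2,0],0,1]
    - [[-0.09,-0.2,0],0.05,1]
    - [[-0.1,-0.2,0],0.1,1]
    - [[-0.1,-0.2,0],0.15,1]
    - [[-0.1,-0.2,0],0.15,1]

```text
clock: 10.45
eef_pos: [532.0, 246.0, 226.8]
eef_rot: [-1.581, 0.005, 1.125]
wrist_force: [-0.5, 0.4, 0.1]
finger_gap: 0.7
```

```bash
python3 look.py 8;python3 to.py
```

```text
10.45 [532.01 245.96 226.83] [-1.5813  0.0048  1.1248] [-0.5   0.39  0.08] 0.7304900935608915
scene blue [291 211  12  10  69] [296.3 215.3] [518.9 -69.9]
scene green [324 153   5   5  21] [326.  154.8] [409.  270.6]
scene green [368 157   5   5  21] [370.  159.4] [563.  339.2]
scene green [244 187   7   6  33] [246.8 189.7] [292.6 -50.5]
side blue [313 224   9   8  45] [316.7 227.6] [513.3 -69.9]
side green [273 157   4   3  10] [274.2 157.9] [559.2 340.9]
cam [503. 188. 407.]
wrist green [406 158  18  19 260] [414.2 167. ] [408.6 272.5]
10.6 [ 0.377  0.365  1.385 -0.011  1.388 -2.32 ] [532.  246.7 226.6] [ 0.6  -0.08  0.34] axes [[0.428, 0.007, -0.904], [0.904, -0.009, 0.428], [-0.005, -1.0, -0.01]]
```

View pics/scene8.png

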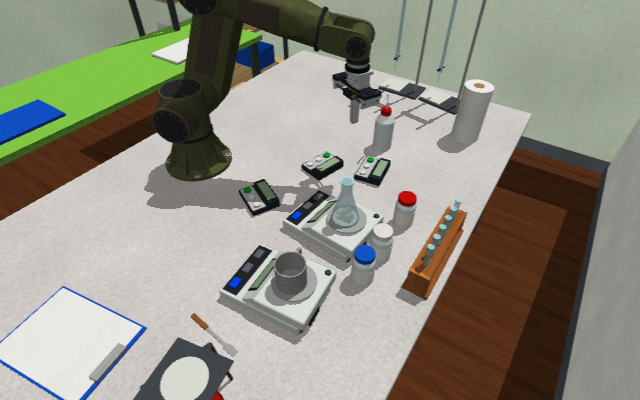

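Everything stands where it was. The blue key at (296,215) and green key at (370,159) are up and unmoved, the bottle at (384,130) is upright, and the arm is clear. I hand in.

```bash
python3 -c "
from cell import manip
print(manip.sign_off())"
```

```text
the job is handed in; nothing more can be done
None
```

I pressed the flask balance's blue tare key and let it come up. Then I pressed the green start key of the leftmost timer, drew back about 200 mm up and clear, and handed in at about 10.6 s. Both presses were with the shut fingertips only.

- **Tare press:** the fingertips went to z = 44.0 mm, about 4 mm of travel, with about 4 N. That matches the key's spring.
- **Start press:** the fingertips went to z = 26.3 mm, about 3.7 mm of travel, with 2.5–3.1 N. The force is slightly below the roughly 3.3 N expected at that depth, but still above the 2.3 N that marks a press. There was also about 2–2.7 N sideways.
- **After the presses:** in the fixed cameras both keys show the same pixels as before, so they are up and the timer has not moved. The last scene picture shows nothing shifted, and the force with the arm clear is near zero.
- **Doubtful point:** while I turned the tool away from the wash bottle's spout, the last joint briefly read -2.555 rad against its limit of -2.55. This may be reading noise at the end stop. I moved off it straight away, to about -2.35.

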